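# Clamp a salvaged tuner in the test socket

## Robot

A 6-joint arm with a two-finger parallel gripper is mounted at the origin on the work surface. World frame = base frame: x ahead of the robot, y to its left, z up, the work surface at z = 0. Lengths are in m, angles in rad, forces in N, time in s.
With the tool pointing down it reaches from about 0.35 to 0.975 m from the base axis. Payload 4.9 kg.
Tool frame: the origin (TCP) lies midway between the tips of the shut fingers; the grasp point (between the pads) lies ctrl.grip_point_offset behind it (ctrl.grip_point_offset is the distance from the TCP to the grasp point, in m); x points along the fingers, y is the direction in which the jaws open and shut, and the axes are right-handed (so a half turn about x gives the same grasp; the last joint's range is limited). The gripper opens to 85 mm and grips with 20 to 120 N. Pads are 22 mm wide; open, the fingers measure 114 mm over their backs; the gripper's body (76 mm by 85 mm) begins 54 mm behind the grasp point. The pads swing forward as they close: fully open they stand 13 mm farther back than shut.
Start: joints at [-1.339, 0.053, 1.613, -0, 1.476, -0.119], TCP at [0.215, -0.587, 0.231] pointing down, gripper open.
Joint ranges: [-3.01, 3.01], [-1.01, 2.22], [0.06, 2.58], [-1.02, 4.17], [0.09, 2.62], [-3.14, 3.14]. Speed limits (rad/s): [2.57, 2.57, 3.14, 3.14, 3.14, 3.14].

## Interface

Orientations are given as a rotation vector (axis times angle).
In Python, from station import ctrl gives the robot as it stands. The module is installed in compiled form; this text tells all that it offers.
- The arm moves only by the tool drive_tool, never from a script. Its argument "commands" is text: rows parted by semicolons, each of 5 numbers parted by spaces: the closure, from -1 (fully open) to 1 (shut), so that 0 is half open, then the shift along the tool's x, y, z in units of 40 mm (1.0 is 40 mm), then the turn about the tool's x in units of 5 degrees (1.0 is 5 degrees). A call has 1 to 8 rows; each row is the pose to reach, as a shift and turn from the pose commanded when the call began, along the tool's axes at that moment; what a row does not reach only later rows make up. A row lasts 1/12 s, in which the tool goes at most 41.7 mm and 7.16 degrees, less where a joint would pass 70% of its speed; a pose out of reach is approached as far as the arm can. A call with a gripper value outside its range is refused whole. The fingers move at their own pace and stop on an object; "newtons" is the grip in N (left out, the last holds). Time passes only in rows, so rows that repeat a pose let the fingers close. It gives the time, the measured TCP pose, the force and the opening at its end, in the units of the state.
- ctrl.get_obs(): the state, without advancing time (a new reading comes with each control period).
- ctrl.get_image(name): name is "scene" or "top" or "wrist"; returns (picture, depth): 480x640x3 uint8, blue, green, red; 480x640 float32, m along the optical axis (not along the pixel's ray), 0 where there is no reading.
- ctrl.camera_info(name): a dict with "K" (3x3 intrinsics, pixels), "T" (4x4, takes a point from camera to world coordinates). Camera axes: x right, y down, z forward; pixel columns grow to the right and rows downward; lengths in m; the calibration is good to about 2 mm. A picture is of the moment at which its call begins: read the wrist's pose just before it. camera_info takes no time and is no camera call; for the wrist camera it gives the pose at the moment of the call.
- ctrl.finish_job(): hands the job in, once; it reports no verdict.
The state is a dict: "t": time; "q": joint angles; "dq": joint speeds; "effort": joint torques, N m; "tool_pos": TCP position; "tool_rot": TCP orientation; "contact_force": force on the tool from outside, world axes, zero at the start; "wrist_torque": the same for the moment, N m; "opening": finger opening in m.
Only numpy, scipy, OpenCV 4.12 (cv2) and the standard library are available. Lean on these libraries where they do the work, as an engineer would, in place of code of your own. Each camera call takes 0.05 s, during which the arm holds its last target.

## Task

Load the silver tuner into the blue test socket: swing the red-handled clamp lever fully open, slide the tuner along the deck into the bay until it meets the sprung contacts, then swing the lever fully shut behind it so that it stays clamped against the contacts. Be gentle with the contacts: do not ram them back to the end of their travel. Leave the other things on the table where they are.

Things in the scene. Friction and masses are not known exactly. Their poses are not given: they have to be found in the camera images.
- socket: Blue test socket fixed to the table: plate 325 long (local x -195 to 130), 150 wide, 10 thick; origin on its underside, z up, local +x is the way the tuner goes in. Its top, the deck, is 10 mm above the table; the open deck (x -195 to -65) has lips 6 high at y = +-60. Black end wall at x 116 to 130, 44 mm above the table.
- bay_mouth (a point): Middle of the bay's mouth, on the deck, at socket x -20, y 0. The bay runs from here to x = 102 between two aluminium rails 60 apart, 10 high, 10 thick; before it two slanting rails (x -63 to -20) form a funnel about 80 wide at its outer end.
- lever (a joint): Clamp lever, turning level about an upright pivot at socket x 0, y -56. 0 = fully shut (lever along socket +y, across the bay); grows as it opens, counter-clockwise from above, towards socket -x; stop at 1.75 rad (lever above the deck's -y edge); the tuner can pass from about 1.3. Stays where left; 2 N at the handle moves it, 4 N when pressing the tuner onto the contacts.
- shoe (a point): Lower end of the black rubber shoe under the lever, 56 mm from the pivot, 16 in diameter, 23 mm above the table. Lever shut: it blocks the bay and its +x side (socket x = 8) bears on the tuner's rear face. The lever's steel arm (14 wide) has its underside 48 mm or more above the table: it and the handle pass over the tuner (top at 40 mm); fingers pushing it should too.
- handle (a point): Centre of the lever's red plastic handle: 150 mm from the pivot along the lever, 61 mm above the table. The handle is 76 long, 18 wide, 26 high (48 to 74 mm above the table); the lever's end is 188 from the pivot.
- pivot (a point): Lever pivot axis, 61 mm above the table (pivot screw top at 77 mm).
- tuner: Silver tuner can, 90 long (local x) x 56 wide x 30 high, about 0.25 kg, with black vent slots on top and brass contacts on its front (+x) end; origin at the centre of its underside. Starts on the deck in front of the bay, front towards the bay. Fully clamped, its origin is at socket x = 53, y = 0.
- contacts (a joint): Sprung black contact block at the inner end of the bay: travel pushed in, m. 0 = free, 0.016 = end of travel; spring 0.7 N per mm. The shut lever holds the tuner against it at about 0.006.
- contact_face (a point): Centre of the contact block's face, towards the tuner: socket x = 92 when free, 24 mm above the table. The face is 50 wide, 22 high.
- cup: Red plastic parts cup, bystander, 76 in diameter, 85 high; origin under its centre.
- coupler: Brass coupler, bystander, standing, 44 in diameter, 70 high; origin under its centre.
- foot_pad: Black rubber foot pad, bystander, 68 in diameter, 22 high; origin under its centre.
- shell: Grey open receiver shell, bystander, 130 x 170 x 42 high; origin under its centre.
There are look-alikes about, which are no part of the job. There is more than one size of the tuner; the job needs the middle-sized.

How it is judged:
On the way, in this order (a step that is already met when the one before it is completed fails the run):
1. the lever is swung open (beyond 1.3 rad) (value of joint lever above 1.3 rad), for 0.1 s.
2. with the lever still open, the tuner lies in the bay, up to the contacts within about 7 mm (value of joint lever above 1.1 rad and x of tuner in the frame of socket above 0.04 m and y of tuner in the frame of socket between -0.006 and 0.006 m and z of tuner in the frame of socket between 0.005 and 0.015 m and angle between the x axis of tuner and the x axis of socket, either way round below 0.1 rad and angle between tuner's own z axis and vertical below 0.1 rad), for 0.1 s.
3. the lever is shut behind the tuner (value of joint lever below 0.05 rad and value of joint contacts above 0.0025 m), for 0.2 s.
At the end, for the whole second after the job is handed in: The lever is shut (under 0.05 rad) and the tuner lies flat and at rest in the bay, straight within 0.1 rad and central within 6 mm, its origin at socket x 48 to 60 mm, pressing the contacts in by at least 2.5 mm (all of step 3 and x of tuner in the frame of socket between 0.048 and 0.06 m and y of tuner in the frame of socket between -0.006 and 0.006 m and z of tuner in the frame of socket between 0.005 and 0.015 m and angle between the x axis of tuner and the x axis of socket, either way round below 0.1 rad and angle between tuner's own z axis and vertical below 0.1 rad and linear speed of tuner below 0.02 m/s); the robot touches nothing.
It fails at once if the contacts are rammed (pushed in more than 13 mm) (value of joint contacts above 0.013 m).
It fails at once if the cup, coupler, foot pad or shell is moved by more than 25 mm (distance of any of cup, coupler, foot_pad, shell from where it was at the start of the episode above 0.025 m).
It also fails if it takes over 72 s, if anything falls off the work surface, if the arm or the gripper's body presses on something with over 40 N, if the wrist force passes 120 N, or if a joint passes its speed limit or range.

## Working session

There is one attempt and no reset: what is moved stays moved. The work goes in short steps, Python scripts to look and compute and a tool call to move; the robot and the scene stay as the last step left them, time stands still between calls to the robot, and variables do not carry over. Pictures are saved under pics/ and viewed, and the job is handed in when it is done.

Besides the shell and the picture viewer there is one more tool, called after "Emit:" as name(argument=value, ...), one argument or row to a line, values as JSON. drive_tool: Moves the arm, as the interface text tells. Its arguments: {"type":"object","properties":{"commands":{"type":"string"},"newtons":{"type":"number"}},"required":["commands"]}

```bash
mkdir -p pics; cat > h.py <<'E'
import numpy as np, cv2
from station import ctrl
from scipy.spatial.transform import Rotation as R
np.set_printoptions(precision=4,suppress=True)
def ray(info,u,v):
    K,T=np.array(info["K"]),np.array(info["T"])
    d=T[:3,:3]@np.linalg.inv(K)@np.array([u,v,1.]); return T[:3,3],d
def onz(info,u,v,z):
    o,d=ray(info,u,v); return o+d*(z-o[2])/d[2]
def dp(info,dep,u,v):
    o,d=ray(info,u,v); return o+d*dep[int(round(v)),int(round(u))]
E
python3 - <<'E'
from h import *
import pickle
o=ctrl.get_obs(); print(o, ctrl.grip_point_offset)
for n in ("scene","top","wrist"):
    i=ctrl.camera_info(n); im,d=ctrl.get_image(n); cv2.imwrite(f"pics/{n}0.png",im); pickle.dump((i,im,d),open(f"{n}0.pkl","wb")); print(n,i["T"],i["K"])
E
```

```text
{'t': 0.0, 'q': array([-1.339 ,  0.0534,  1.6143,  0.    ,  1.476 , -0.119 ]), 'dq': array([-0.0017,  0.0007,  0.0012, -0.0005, -0.0019, -0.001 ]), 'effort': array([ -0.0008, -39.3683, -37.018 ,  -0.0001,   0.0072,  -0.    ]), 'tool_pos': array([ 0.2146, -0.5863,  0.2301]), 'tool_rot': array([ 2.0313,  0.3621, -2.0315]), 'contact_force': array([-0.1632, -0.0638, -0.4742]), 'wrist_torque': array([-0.0178,  0.0219,  0.0443]), 'opening': 0.08529998244150629} 0.0187
scene [[-0.6783  0.4604 -0.5726  1.0878]
 [ 0.7346  0.4067 -0.5432  0.5489]
 [-0.0172 -0.7891 -0.614   0.6603]
 [ 0.      0.      0.      1.    ]] [[468.3841   0.     324.2724]
 [  0.     468.3841 238.6036]
 [  0.       0.       1.    ]]
top [[ 0.0061 -0.9866  0.1628  0.373 ]
 [-1.     -0.0048  0.0082  0.0198]
 [-0.0073 -0.1628 -0.9866  1.0975]
 [ 0.      0.      0.      1.    ]] [[460.1072   0.     309.7005]
 [  0.     460.1072 237.3705]
 [  0.       0.       1.    ]]
wrist [[ 0.343  -0.8971 -0.2786  0.2843]
 [-0.9393 -0.3279 -0.1006 -0.5606]
 [-0.0012  0.2962 -0.9551  0.3732]
 [ 0.      0.      0.      1.    ]] [[391.2915   0.     311.9551]
 [  0.     391.2915 246.4731]
 [  0.       0.       1.    ]]
```

View pics/scene0.png

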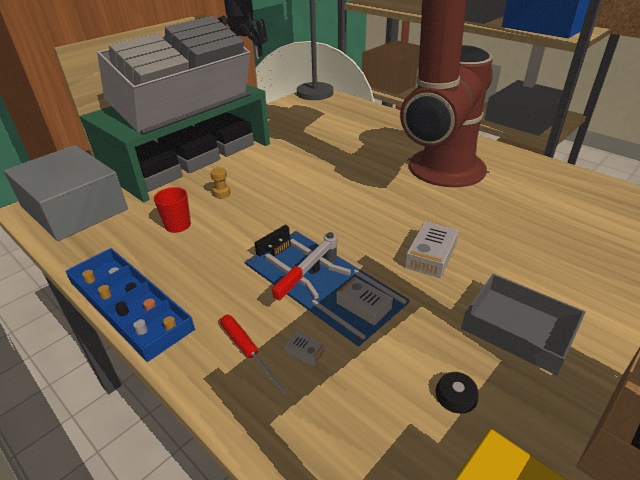

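View pics/top0.png

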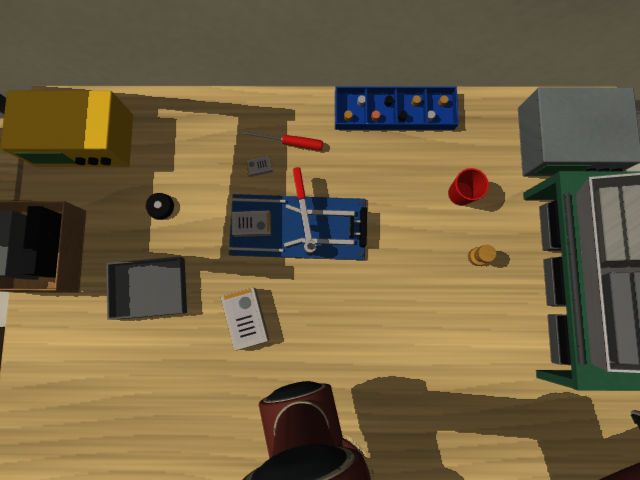

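View pics/wrist0.png

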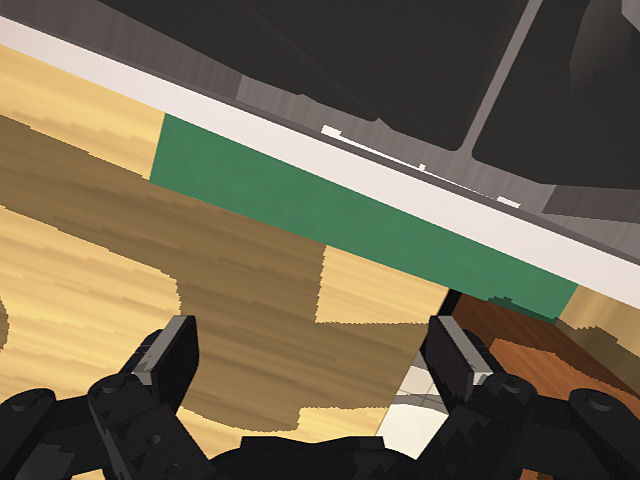

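The scene view shows the socket at about (330,285). The lever's red handle is at (290,280), the mid-sized tuner is on the deck at (365,297), and there is a small look-alike at (303,347) and a large one at (432,247). In the top view the socket spans (230,195) to (367,260), with its +x pointing image-right (world -y). The pivot is at (311,246) and the handle at (298,182). The wrist view doesn't show the socket yet.

```bash
python3 - <<'E'
from h import *
import pickle
i,im,d=pickle.load(open("top0.pkl","rb"))
cv2.imwrite("pics/top0c.png",cv2.resize(im[155:270,220:380],None,fx=5,fy=5,interpolation=cv2.INTER_CUBIC))
i2,im2,d2=pickle.load(open("scene0.pkl","rb"))
cv2.imwrite("pics/scene0c.png",cv2.resize(im2[215:350,235:420],None,fx=4,fy=4,interpolation=cv2.INTER_CUBIC))
# blue plate
hsv=cv2.cvtColor(im,cv2.COLOR_BGR2HSV)
m=cv2.inRange(hsv,(95,120,30),(130,255,255)); m[:185]=0
n,l,s,c=cv2.connectedComponentsWithStats(m); print(s[s[:,4]>100])
m[:, :200]=0;m[:,400:]=0;m[280:]=0
pts=np.argwhere(m)[:,::-1]
P=np.array([onz(i,u,v,0.010)[:2] for u,v in pts]).astype(np.float32)
r=cv2.minAreaRect(P); print(r, cv2.boxPoints(r))
for u,v in [(250,200),(350,235),(311,246),(298,182),(251,223)]: print(u,v,dp(i,d,u,v))
E
```

```text
[[     0      0    640    480 302033]
 [   230    195    135     65   4378]
 [   306    197     60     23    736]]
((0.5791811347007751, 0.058011166751384735), (0.32162603735923767, 0.1481591761112213), 88.21072387695312) [[ 0.5001 -0.1004]
 [ 0.6482 -0.105 ]
 [ 0.6582  0.2164]
 [ 0.5102  0.2211]]
250 200 [0.6421 0.1736 0.0167]
350 235 [ 0.5539 -0.0654  0.0379]
311 246 [0.522  0.0253 0.0755]
298 182 [0.6713 0.0561 0.0722]
251 223 [0.5813 0.1667 0.0381]
```

View pics/top0c.png

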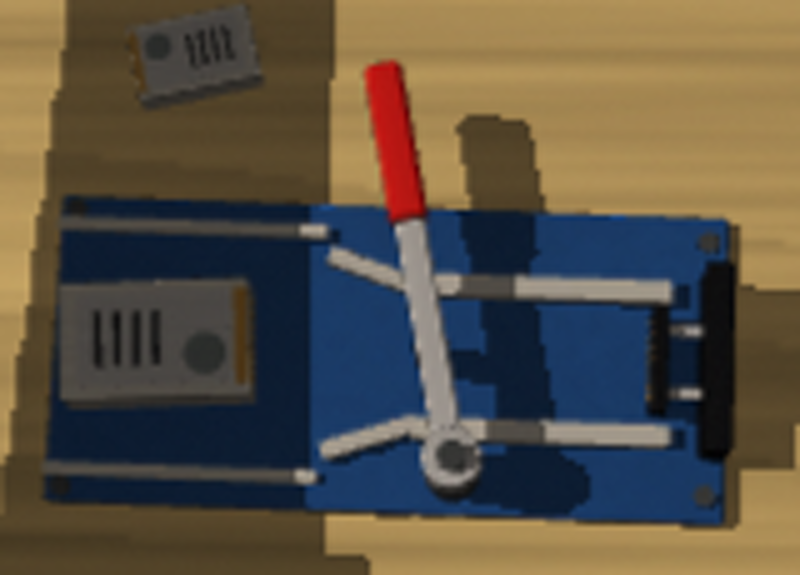

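View pics/scene0c.png

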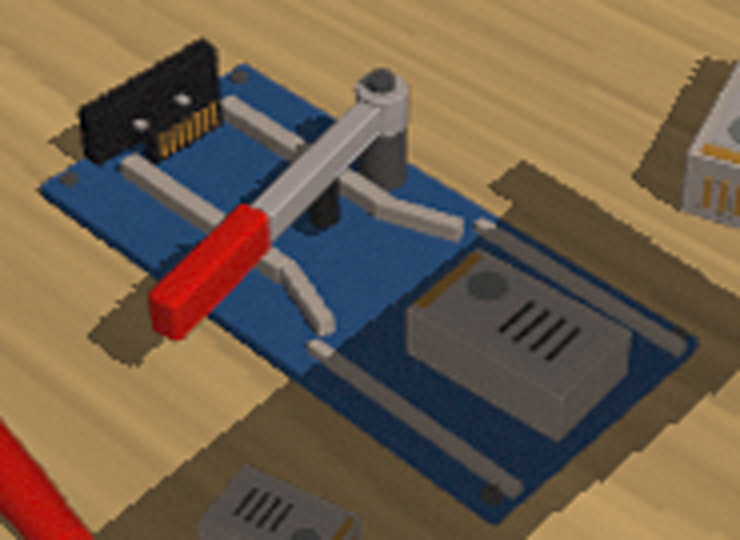

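```bash
python3 - <<'E'
from h import *
import pickle
i,im,d=pickle.load(open("top0.pkl","rb"))
M=R.from_rotvec(ctrl.get_obs()["tool_rot"]).as_matrix(); print(M)
vv,uu=np.mgrid[0:480:1,0:640:1]
K,T=np.array(i["K"]),np.array(i["T"])
c=np.stack([(uu-K[0,2])/K[0,0]*d,(vv-K[1,2])/K[1,1]*d,d],-1)
P=c@T[:3,:3].T+T[:3,3]
Q=P[(d>0)]
H=np.zeros((14,14))
for a in range(14):
  for b in range(14):
    x0=0.9-a*.07;y0=.25-b*.07
    s=Q[(abs(Q[:,0]-x0)<.035)&(abs(Q[:,1]-y0)<.035)]
    H[a,b]=np.percentile(s[:,2],98) if len(s) else -1
print("cols y",.25-.07*np.arange(14))
for a in range(14): print(round(.9-.07*a,2),H[a].round(2))
# handle red
hsv=cv2.cvtColor(im,cv2.COLOR_BGR2HSV)
m=cv2.inRange(hsv,(0,150,80),(8,255,255))|cv2.inRange(hsv,(172,150,80),(180,255,255))
n,l,s,c=cv2.connectedComponentsWithStats(m)
for k in range(1,n):
  if s[k,4]>60: print(s[k],c[k],onz(i,*c[k],.074))
# tuner top
g=P[200:250,225:280]; k=(abs(g[...,2]-.04)<.005)&(g[...,0]<.64)
pp=g[k][:,:2].astype(np.float32); r=cv2.minAreaRect(pp); print(k.sum(),r,g[k][:,2].mean())
E
```

```text
[[-0.0004  0.3437 -0.9391]
 [ 0.0015 -0.9391 -0.3437]
 [-1.     -0.0016 -0.0002]]
cols y [ 0.25  0.18  0.11  0.04 -0.03 -0.1  -0.17 -0.24 -0.31 -0.38 -0.45 -0.52
 -0.59 -0.66]
0.9 [0.   0.   0.   0.   0.04 0.04 0.04 0.04 0.04 0.   0.   0.11 0.11 0.11]
0.83 [0.   0.02 0.02 0.02 0.03 0.04 0.04 0.04 0.04 0.   0.   0.11 0.11 0.11]
0.76 [0.   0.02 0.02 0.03 0.02 0.   0.   0.   0.   0.   0.   0.11 0.11 0.11]
0.69 [0.   0.02 0.02 0.08 0.   0.   0.   0.   0.09 0.09 0.   0.17 0.17 0.17]
0.62 [ 0.01  0.04  0.04  0.07  0.02  0.04  0.    0.    0.08  0.08  0.31  0.33
  0.3  -1.  ]
0.55 [ 0.01  0.04  0.04  0.08  0.02  0.05  0.    0.    0.    0.07  0.31  0.33
  0.02 -1.  ]
0.48 [ 0.    0.01  0.01  0.07  0.01  0.01  0.    0.    0.    0.07  0.31  0.33
  0.26 -1.  ]
0.41 [ 0.04  0.05  0.01  0.    0.    0.    0.    0.    0.    0.    0.33  0.34
  0.   -1.  ]
0.34 [ 0.01  0.05  0.04  0.    0.    0.    0.    0.    0.    0.    0.33  0.33
  0.   -1.  ]
0.27 [ 0.    0.04  0.26  0.7   0.71  0.    0.    0.    0.    0.    0.32  0.33
  0.23 -1.  ]
0.2 [0.   0.   0.65 0.56 0.51 0.   0.   0.   0.57 0.   0.   0.29 0.17 0.  ]
0.13 [ 0.    0.    0.28 -1.    0.28  0.    0.    0.    0.    0.    0.    0.
  0.    0.  ]
0.06 [ 0.    0.    0.   -1.    0.01  0.01  0.    0.    0.    0.    0.    0.
  0.    0.  ]
-0.01 [ 0.    0.   -1.   -1.   -1.    0.01  0.    0.    0.    0.    0.    0.
  0.    0.  ]
[282 134  41  16 397] [302.2343 141.7733] [0.768  0.0471 0.074 ]
[293 167  12  32 239] [298.4728 182.6067] [0.6694 0.0549 0.074 ]
[448 168  41  36 826] [469.0097 186.9492] [ 0.6607 -0.3358  0.074 ]
[261 402  30  54 463] [270.9525 419.8575] [0.1498 0.108  0.074 ]
885 ((0.5830477476119995, 0.16886910796165466), (0.0565822534263134, 0.09018628299236298), 1.8784774541854858) 0.03982184808585022
```

Measured positions in world coordinates:

| Item | Position or angle | Check |
|---|---|---|
| Socket origin | (0.578, 0.0255) | From the plate rectangle |
| Socket +x | (-0.031, -0.9995) | – |
| Pivot | (0.522, 0.027) by plate, (0.522, 0.025) by depth | Top at 75.5 mm, agrees with the text |
| Handle | (0.670, 0.055) | Lever at about 0.23 rad |
| Tuner | (0.583, 0.169) | 90 x 56.6 mm, top at 40 mm, so it is the mid size; yaw off about 3.7° |

The shelf near the gripper is 0.34 high, so I'll go up first.

Emit:
drive_tool(
  commands="-0.2 -1 0 0 0; -0.2 -2 0 0 0; -0.2 -3 0 0 0; -0.2 -4 0 0 0; -0.2 -5 0 0 0; -0.2 -5.5 0 0 0; -0.2 -5.5 0 0 0",
)

```text
t: 0.73
tool_pos: [0.215, -0.5879, 0.4591]
tool_rot: [2.027, 0.347, -2.025]
contact_force: [-0.1, -0.3, 0.7]
opening: 0.0514
```

Emit:
drive_tool(
  commands="-0.2 0 -0.8 -0.6 0; -0.2 0 -1.6 -1.2 0; -0.2 0 -2.4 -1.8 0; -0.2 0 -3.2 -2.5 0; -0.2 0 -4 -3.1 0; -0.2 0 -4.8 -3.7 0; -0.2 0 -5.5 -4.3 0; -0.2 0 -6.2 -4.9 0",
)

```text
t: 1.4
tool_pos: [0.3136, -0.2847, 0.4498]
tool_rot: [2.031, 0.361, -2.032]
contact_force: [1.1, -0.6, -0.1]
opening: 0.051
```

Emit:
drive_tool(
  commands="-0.2 0 -0.5 -0.8 0; -0.2 0 -1 -1.6 0; -0.2 0 -1.5 -2.4 0; -0.2 0 -2 -3.2 0; -0.2 0 -2.5 -4 0; -0.2 0 -3 -4.8 0; -0.2 0 -3.5 -5.6 0; -0.2 0 -4 -6.4 0",
)

```text
t: 2.07
tool_pos: [0.4996, -0.0465, 0.4497]
tool_rot: [2.029, 0.361, -2.032]
contact_force: [1.1, 0.2, 1.1]
opening: 0.0517
```

Emit:
drive_tool(
  commands="-0.2 0 -0.3 -0.8 0; -0.2 0 -0.6 -1.6 0; -0.2 0 -0.8 -2.2 0; -0.2 0 -0.8 -2.2 -0.5; -0.2 0 -0.8 -2.2 0",
)

```text
t: 2.48
tool_pos: [0.5713, 0.0131, 0.4484]
tool_rot: [2.025, 0.364, -2.034]
contact_force: [0.1, 0.2, 0.2]
opening: 0.0515
```

```bash
python3 - <<'E'
from h import *
import pickle
i=ctrl.camera_info("wrist"); im,d=ctrl.get_image("wrist"); cv2.imwrite("pics/wrist1.png",im); pickle.dump((i,im,d),open("wrist1.pkl","wb"))
print(i["T"])
E
```

```text
[[ 0.3458 -0.8949 -0.2822  0.6414]
 [-0.9383 -0.3302 -0.1027  0.0393]
 [-0.0013  0.3003 -0.9538  0.5911]
 [ 0.      0.      0.      1.    ]]
```

View pics/wrist1.png

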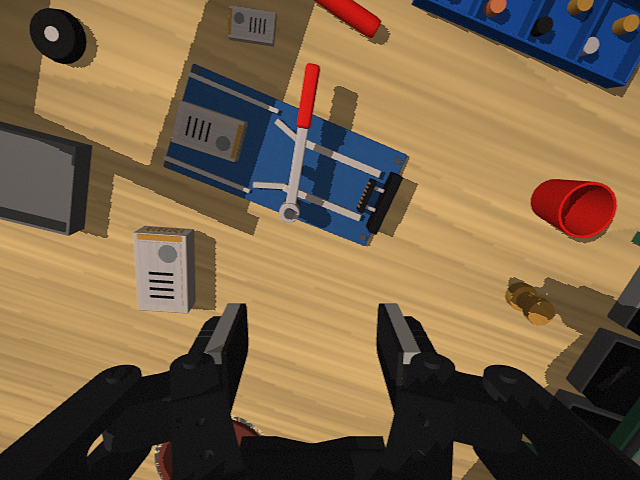

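The wrist view shows the whole socket: plate from (165,65) to (408,245), handle at (308,95), pivot at (289,211) and tuner at (211,133). I'll measure these and compare with the top view.

```bash
python3 - <<'E'
from h import *
import pickle
i,im,d=pickle.load(open("wrist1.pkl","rb"))
hsv=cv2.cvtColor(im,cv2.COLOR_BGR2HSV)
m=cv2.inRange(hsv,(95,120,30),(130,255,255)); m[:, 420:]=0; m[260:]=0; m[:60]=0
pts=np.argwhere(m)[:,::-1]
P=np.array([onz(i,u,v,0.010)[:2] for u,v in pts]).astype(np.float32)
r=cv2.minAreaRect(P); print(r)
m=cv2.inRange(hsv,(0,150,80),(8,255,255))|cv2.inRange(hsv,(172,150,80),(180,255,255))
n,l,s,c=cv2.connectedComponentsWithStats(m)
for k in range(1,n):
  if s[k,4]>200 and s[k,0]<330 and s[k,0]>250 and s[k,1]>20: print(s[k],c[k],onz(i,*c[k],.074),dp(i,d,*c[k]))
print("pivot",onz(i,289,211,.077),dp(i,d,289,211))
K,T=np.array(i["K"]),np.array(i["T"])
vv,uu=np.mgrid[0:480,0:640]
Q=np.stack([(uu-K[0,2])/K[0,0]*d,(vv-K[1,2])/K[1,1]*d,d],-1)@T[:3,:3].T+T[:3,3]
g=Q[95:170,165:255]; k=(abs(g[...,2]-.04)<.006); pp=g[k][:,:2].astype(np.float32); print(cv2.minAreaRect(pp),g[k][:,2].mean())
# triangulate handle with top
it=pickle.load(open("top0.pkl","rb"))[0]
sel=[c[k] for k in range(1,n) if s[k,4]>200 and 250<s[k,0]<330 and s[k,1]>20][0]
o1,d1=ray(i,*sel);o2,d2=ray(it,298.47,182.6)
A=np.stack([d1,-d2],1);t=np.linalg.lstsq(A,o2-o1,rcond=None)[0];print("tri handle",o1+d1*t[0],o2+d2*t[1])
E
```

```text
((0.5787823796272278, 0.05986738204956055), (0.32277488708496094, 0.14903463423252106), 88.14961242675781)
[297  63  23  66 895] [307.7441  95.2458] [0.6704 0.0563 0.074 ] [0.6703 0.0563 0.0744]
pivot [0.5254 0.0301 0.077 ] [0.5255 0.0301 0.0776]
((0.5818011164665222, 0.17011329531669617), (0.05612436681985855, 0.0902879610657692), 2.2140727043151855) 0.04065128970450231
tri handle [0.6706 0.0564 0.0699] [0.6706 0.0551 0.0698]
```

Emit:
drive_tool(
  commands="-0.2 0.8 0 -0.5 0.5; -0.2 1.6 0 -1 1; -0.2 2.4 -0.1 -1.5 1.5; -0.2 3.2 -0.2 -2 1.9; -0.2 4 -0.2 -2.5 1.9; -0.2 4.8 -0.2 -2.7 1.9; -0.2 5.6 -0.2 -2.7 1.9; -0.2 5.6 -0.2 -2.7 1.9",
)

```text
t: 3.2
tool_pos: [0.6647, 0.0566, 0.2164]
tool_rot: [2.107, 0.2, -2.143]
contact_force: [-1.2, -0.9, -2.4]
opening: 0.0509
```

```bash
cat > st.py <<'E'
from h import *
import sys
def pose():
    o=ctrl.get_obs(); M=R.from_rotvec(o["tool_rot"]).as_matrix()
    print("t",o["t"],"p",o["tool_pos"],"yaw_y",np.degrees(np.arctan2(M[1,1],M[0,1])),"tilt",M[2,0],"F",o["contact_force"],"open",o["opening"],"q",o["q"])
    return o,M
def delta(target,yawy):
    o,M=pose(); d=M.T@(np.array(target)-o["tool_pos"])/.04
    y=np.degrees(np.arctan2(M[1,1],M[0,1])); print("units xyz",d,"turn",-((yawy-y+180)%360-180)/5)
O=np.array([.578,.0265]); X=np.array([-.032,-.9995]); Y=np.array([.9995,-.032]); PV=O-.056*Y
def lev(a,r=.15): return PV+r*(Y*np.cos(a)-X*np.sin(a)), np.degrees(np.arctan2(Y[1],Y[0]))+np.degrees(a)-90
def sock(x,y): return O+x*X+y*Y
E
python3 - <<'E'
from st import *
p,y=lev(.219); print(p,y); delta([*p,.052],y)
E
```

```text
[0.6694 0.0562] -79.28598004493293
t 3.2 p [0.6647 0.0566 0.2164] yaw_y -79.36916376194246 tilt -0.9998598724401038 F [-1.2022 -0.908  -2.4167] open 0.05094936966406444 q [-0.0265  0.1697  1.5117 -0.0001  1.4769  1.3587]
units xyz [ 4.1066  0.0464 -0.1814] turn -0.01663674340190937
```

Emit:
drive_tool(
  commands="-0.2 0.8 0 0 0; -0.2 1.6 0 0 0; -0.2 2.4 0 0 0; -0.2 3.2 0 0 0; -0.2 3.7 0 0 0; -0.2 4.1 0 0 0; -0.2 4.1 0 0 0",
)

```text
t: 3.78
tool_pos: [0.6666, 0.0562, 0.0599]
tool_rot: [2.118, 0.198, -2.132]
contact_force: [-0.8, -0.5, -0.7]
opening: 0.0511
```

```bash
python3 - <<'E'
from st import *
p,y=lev(.219); delta([*p,.052],y)
for a in (.5,.8,1.1,1.4,1.7,1.75): p,y=lev(a); print(a); delta([*p,.052],y)
im,d=ctrl.get_image("wrist"); cv2.imwrite("pics/w2.png",im)
E
```

```text
t 3.7833 p [0.6666 0.0562 0.0599] yaw_y -79.40774484718735 tilt -0.9999770686646418 F [-0.8293 -0.487  -0.6622] open 0.05110409408778413 q [-0.027   0.3095  1.622  -0.0001  1.2169  1.3589]
units xyz [ 0.1961  0.0137 -0.0696] turn -0.0243529604508808
0.5
t 3.7833 p [0.6666 0.0562 0.0599] yaw_y -79.40774484718735 tilt -0.9999770686646418 F [-0.8293 -0.487  -0.6622] open 0.05110409408778413 q [-0.027   0.3095  1.622  -0.0001  1.2169  1.3589]
units xyz [ 0.1985 -1.0259  0.0797] turn -3.2443757690861106
0.8
t 3.7833 p [0.6666 0.0562 0.0599] yaw_y -79.40774484718735 tilt -0.9999770686646418 F [-0.8293 -0.487  -0.6622] open 0.05110409408778413 q [-0.027   0.3095  1.622  -0.0001  1.2169  1.3589]
units xyz [ 0.203  -2.0432  0.5501] turn -6.682122539871051
1.1
t 3.7833 p [0.6666 0.0562 0.0599] yaw_y -79.40774484718735 tilt -0.9999770686646418 F [-0.8293 -0.487  -0.6622] open 0.05110409408778413 q [-0.027   0.3095  1.622  -0.0001  1.2169  1.3589]
units xyz [ 0.2091 -2.876   1.3001] turn -10.119869310655991
1.4
t 3.7833 p [0.6666 0.0562 0.0599] yaw_y -79.40774484718735 tilt -0.9999770686646418 F [-0.8293 -0.487  -0.6622] open 0.05110409408778413 q [-0.027   0.3095  1.622  -0.0001  1.2169  1.3589]
units xyz [ 0.2163 -3.45    2.2628] turn -13.557616081440926
1.7
t 3.7833 p [0.6666 0.0562 0.0599] yaw_y -79.40774484718735 tilt -0.9999770686646418 F [-0.8293 -0.487  -0.6622] open 0.05110409408778413 q [-0.027   0.3095  1.622  -0.0001  1.2169  1.3589]
units xyz [ 0.2239 -3.7139  3.352 ] turn -16.995362852225867
1.75
t 3.7833 p [0.6666 0.0562 0.0599] yaw_y -79.40774484718735 tilt -0.9999770686646418 F [-0.8293 -0.487  -0.6622] open 0.05110409408778413 q [-0.027   0.3095  1.622  -0.0001  1.2169  1.3589]
units xyz [ 0.2251 -3.7257  3.5391] turn -17.56832064735669
```

View pics/w2.png

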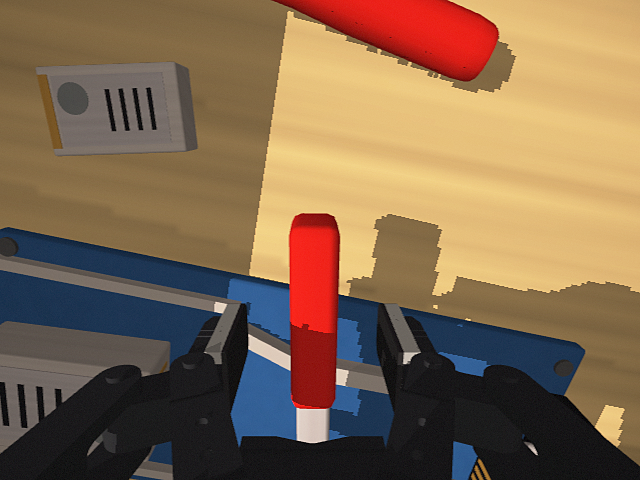

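The wrist view shows the red handle centred between the jaws at (315,310). I'll narrow the jaws to about 28 mm and compute the arc.

Emit:
drive_tool(
  commands="0.3 0.2 0 0 0; 0.3 0.2 0 0 0; 0.3 0.2 0 0 0; 0.3 0.2 0 0 0",
)

```text
t: 4.17
tool_pos: [0.6702, 0.0564, 0.0568]
tool_rot: [2.127, 0.197, -2.122]
contact_force: [-0.5, -0.4, 0.4]
opening: 0.03
```

```bash
cat >> st.py <<'E'
def arc(a0,a1,n,r=.15,z=None):
    # shifts relative to ideal pose at a0
    p0,y0=lev(a0,r); yr=np.radians(y0); yt=np.array([np.cos(yr),np.sin(yr)]); zt=np.array([yt[1],-yt[0]])
    for a in np.linspace(a0,a1,n+1)[1:]:
        p,y=lev(a,r); d=(p-p0)/.04; print(round(a,3),"ty %.2f tz %.2f turn %.2f"%(d@yt,d@zt,-(y-y0)/5))
E
python3 - <<'E'
from st import *
p,y=lev(.219); delta([*p,.052],y)
arc(.219,1.0,8); arc(1.0,1.75,8)
E
```

```text
t 4.1667 p [0.6702 0.0564 0.0568] yaw_y -79.39938030012948 tilt -0.9999976854774638 F [-0.5407 -0.3979  0.3817] open 0.03003428255099178 q [-0.0265  0.3154  1.6202  0.      1.2038  1.3593]
units xyz [0.1209 0.0029 0.0211] turn -0.022680051039310457
0.317 ty -0.37 tz 0.02 turn -1.12
0.414 ty -0.73 tz 0.07 turn -2.24
0.512 ty -1.08 tz 0.16 turn -3.36
0.61 ty -1.43 tz 0.28 turn -4.47
0.707 ty -1.76 tz 0.44 turn -5.59
0.805 ty -2.07 tz 0.63 turn -6.71
0.902 ty -2.37 tz 0.84 turn -7.83
1.0 ty -2.64 tz 1.09 turn -8.95
1.094 ty -0.35 tz 0.02 turn -1.07
1.188 ty -0.70 tz 0.07 turn -2.15
1.281 ty -1.04 tz 0.15 turn -3.22
1.375 ty -1.37 tz 0.26 turn -4.30
1.469 ty -1.69 tz 0.40 turn -5.37
1.562 ty -2.00 tz 0.58 turn -6.45
1.656 ty -2.29 tz 0.78 turn -7.52
1.75 ty -2.56 tz 1.01 turn -8.59
```

Emit:
drive_tool(
  commands="0.3 0 -0.37 0.02 -1.1; 0.3 0 -0.73 0.07 -2.2; 0.3 0 -1.08 0.16 -3.4; 0.3 0 -1.43 0.28 -4.5; 0.3 0 -1.76 0.44 -5.6; 0.3 0 -2.07 0.63 -6.7; 0.3 0 -2.37 0.84 -7.8; 0.3 0 -2.64 1.09 -8.9",
)

```text
t: 4.83
tool_pos: [0.6083, 0.1526, 0.0569]
tool_rot: [1.641, 0.858, -1.635]
contact_force: [2.0, -0.9, -1.1]
opening: 0.0298
```

```bash
python3 - <<'E'
from st import *
p,y=lev(1.0); delta([*p,.056],y)
im,d=ctrl.get_image("wrist"); cv2.imwrite("pics/w3.png",im)
E
```

```text
t 4.8333 p [0.6083 0.1526 0.0569] yaw_y -34.623065691002445 tilt -0.999991452423004 F [ 2.0277 -0.9428 -1.1039] open 0.02977001813775889 q [ 0.1276  0.2185  1.7376 -0.0008  1.1814  0.7322]
units xyz [ 0.0216 -0.0143  0.0333] turn -0.01701788915736415
```

View pics/w3.png

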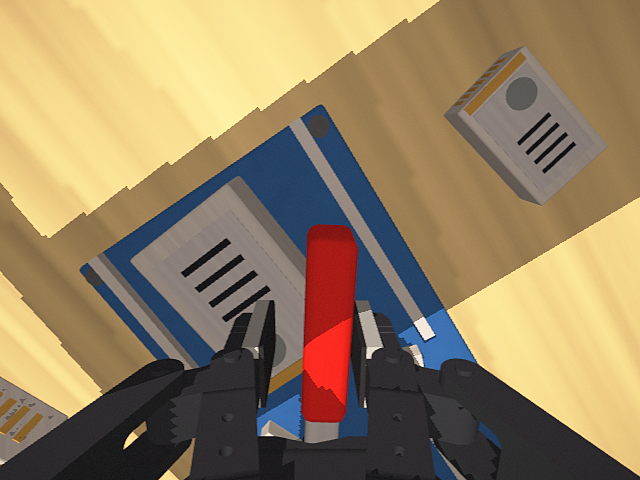

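The handle is tracking between the jaws at (330,320), with the right finger pushing it. I'll continue the arc.

Emit:
drive_tool(
  commands="0.3 0 -0.35 0.02 -1.1; 0.3 0 -0.7 0.07 -2.2; 0.3 0 -1.04 0.15 -3.2; 0.3 0 -1.37 0.26 -4.3; 0.3 0 -1.69 0.4 -5.4; 0.3 0 -2 0.58 -6.4; 0.3 0 -2.29 0.78 -7.5; 0.3 0 -2.54 1 -8.5",
)

```text
t: 5.55
tool_pos: [0.5019, 0.1777, 0.0567]
tool_rot: [1.111, 1.268, -1.106]
contact_force: [2.9, -0.4, -0.5]
opening: 0.0299
```

Emit:
drive_tool(
  commands="0.3 0 0 0 0; 0 0 0.03 0 0; -0.2 0 0.05 0 0; -0.2 -0.5 0.05 0 0; -0.2 -1.3 0.05 0 0; -0.2 -2 0.05 0 0; -0.2 -2.7 0.05 0 0; -0.2 -3.2 0.05 0 0",
)

```text
t: 6.22
tool_pos: [0.5047, 0.178, 0.1867]
tool_rot: [1.115, 1.266, -1.11]
contact_force: [0.7, 0.5, 0.5]
opening: 0.0511
```

```bash
python3 - <<'E'
from st import *
import pickle
i=ctrl.camera_info("wrist"); im,d=ctrl.get_image("wrist"); cv2.imwrite("pics/w4.png",im)
pickle.dump((i,im,d),open("w4.pkl","wb"))
it=ctrl.camera_info("top"); imt,dt=ctrl.get_image("top"); cv2.imwrite("pics/top4c.png",cv2.resize(imt[155:270,200:380],None,fx=4,fy=4,interpolation=cv2.INTER_CUBIC))
print(sock(-.235,0)); delta([*sock(-.235,0),.15],-1.83)
E
```

```text
[0.5855 0.2614]
t 6.3167 p [0.5065 0.1784 0.1887] yaw_y 7.482878785783351 tilt -0.9999568033601421 F [-0.5422 -0.0357  1.0226] open 0.05080122180661396 q [ 0.2    -0.1351  1.867   0.      1.4004  0.0694]
units xyz [ 0.9901  2.2207 -1.7994] turn 1.8625757571566681
```

View pics/w4.png

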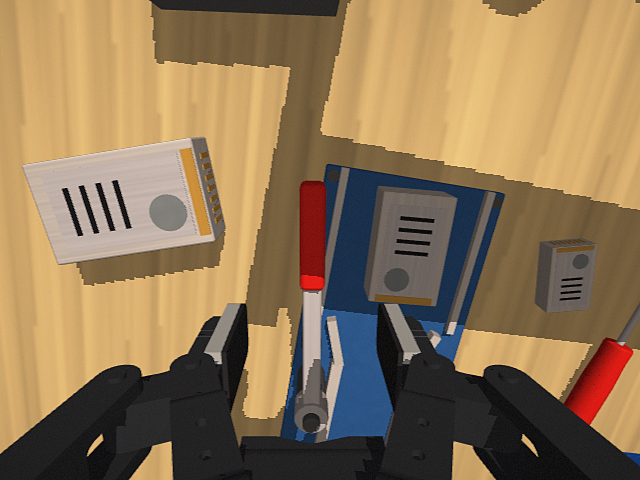

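View pics/top4c.png

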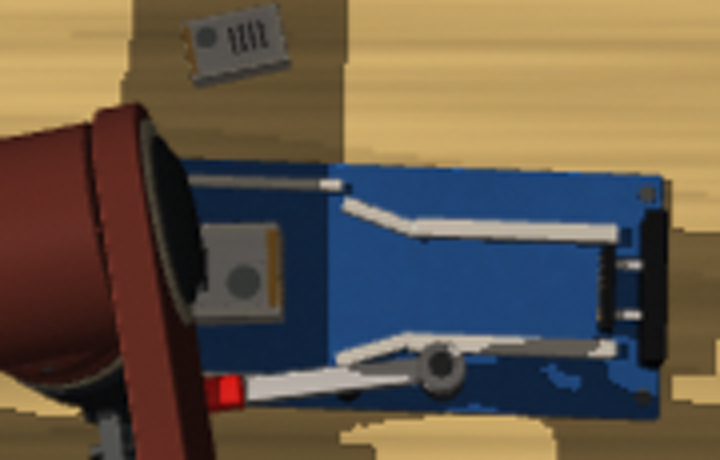

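The wrist view shows the lever over the -y lip (handle (312,235), pivot (312,410)), so it is open about 1.7 rad. The tuner is untouched at (412,245). The top view agrees. Next I'll move behind the tuner.

Emit:
drive_tool(
  commands="0 0 0.5 -0.4 0.5; 0 0 1 -0.8 1; 0 0 1.5 -1.2 1.5; 0 0 2 -1.6 1.9; 0 0.5 2.2 -1.8 1.9; 0 1.3 2.2 -1.8 1.9; 0 1.3 2.2 -1.8 1.9; 0 1.3 2.2 -1.8 1.9",
)

```text
t: 6.98
tool_pos: [0.5785, 0.2601, 0.1273]
tool_rot: [1.229, 1.196, -1.241]
contact_force: [1.1, -0.4, 0.7]
opening: 0.0428
```

```bash
python3 - <<'E'
from st import *
import pickle
i=ctrl.camera_info("wrist"); im,d=ctrl.get_image("wrist"); cv2.imwrite("pics/w5.png",im)
pickle.dump((i,im,d),open("w5.pkl","wb"))
delta([*sock(-.235,0),.024],-1.83)
E
```

```text
t 7.0333 p [0.5799 0.2604 0.1299] yaw_y -1.9522151673426538 tilt -0.9999948344708198 F [0.3015 0.808  0.0185] open 0.04254425741724318 q [ 0.3051  0.1591  1.6722 -0.      1.3134  0.3392]
units xyz [ 2.6473  0.1479 -0.0323] turn -0.024443033468531893
```

View pics/w5.png

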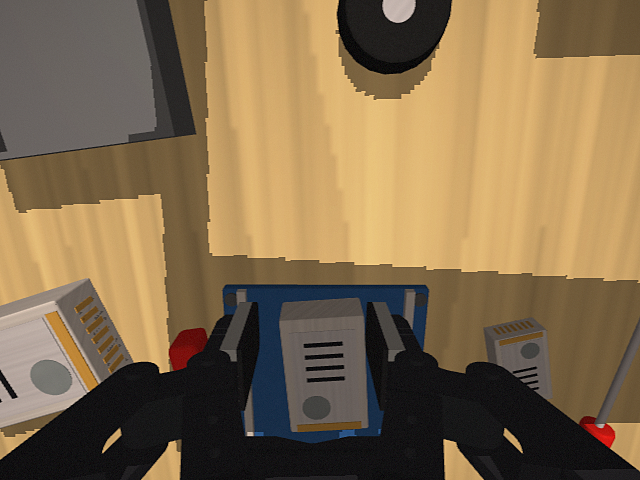

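Emit:
drive_tool(
  commands="0.05 0.7 0 0 0; 0.05 1.4 0.1 0 0; 0.05 2 0.1 0 0; 0.05 2.4 0.1 0 0; 0.05 2.6 0.1 0 0; 0.05 2.6 0.1 0 0",
)

```text
t: 7.53
tool_pos: [0.5841, 0.2602, 0.0267]
tool_rot: [1.233, 1.194, -1.235]
contact_force: [-0.3, 0.8, -0.5]
opening: 0.0403
```

```bash
python3 - <<'E'
from st import *
delta([*sock(-.235,0),.024],-1.83)
i=ctrl.camera_info("scene"); im,d=ctrl.get_image("scene"); cv2.imwrite("pics/s5.png",cv2.resize(im[200:370,240:480],None,fx=3.3,fy=3.3,interpolation=cv2.INTER_CUBIC))
E
```

```text
t 7.5333 p [0.5841 0.2602 0.0267] yaw_y -1.9428775231975117 tilt -0.9999987335629372 F [-0.2611  0.7519 -0.5066] open 0.04025708242459075 q [ 0.3029  0.2871  1.7127 -0.      1.1433  0.3368]
units xyz [ 0.0671  0.0352 -0.0296] turn -0.022575504639502243
```

View pics/s5.png

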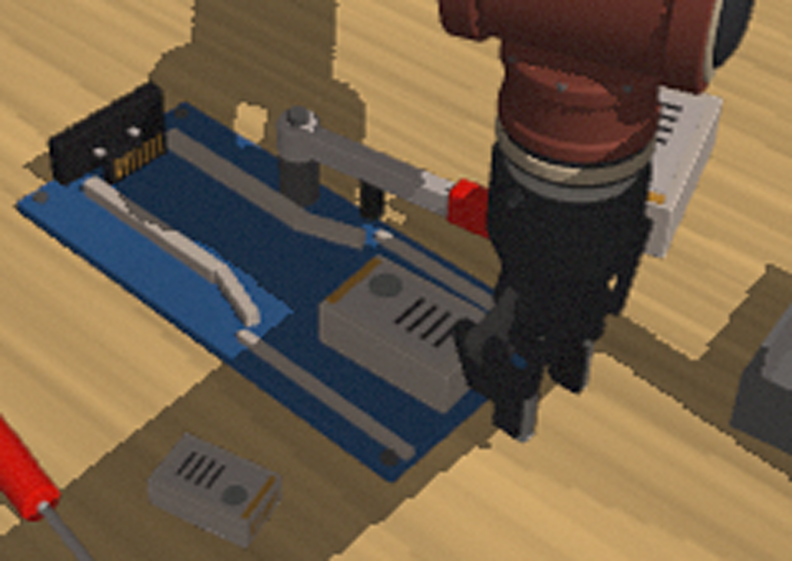

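Emit:
drive_tool(
  commands="0.05 0 0 0.3 0; 0.05 0 0 0.6 0; 0.05 0 0 0.85 0; 0.05 0 0 1.1 0; 0.05 0 0 1.3 0; 0.05 0 0 1.5 0; 0.05 0 0 1.6 0; 0.05 0 0 1.7 0",
)

```text
t: 8.25
tool_pos: [0.5824, 0.1923, 0.0275]
tool_rot: [1.235, 1.193, -1.234]
contact_force: [0.3, 2.9, 1.5]
opening: 0.0404
```

```bash
cat >> st.py <<'E'
def tunercheck(tag):
    o,M=pose(); t=o["tool_pos"][:2]-O; print("tcp socket",t@X,t@Y)
    i=ctrl.camera_info("top"); im,d=ctrl.get_image("top")
    K,T=np.array(i["K"]),np.array(i["T"]); vv,uu=np.mgrid[0:480,0:640]
    Q=np.stack([(uu-K[0,2])/K[0,0]*d,(vv-K[1,2])/K[1,1]*d,d],-1)@T[:3,:3].T+T[:3,3]
    L=np.stack([(Q[...,:2]-O)@X,(Q[...,:2]-O)@Y,Q[...,2]],-1)
    k=(d>0)&(abs(L[...,2]-.0395)<.004)&(abs(L[...,1])<.042)&(L[...,0]>-.25)&(L[...,0]<.09)
    n,l,s,c=cv2.connectedComponentsWithStats(k.astype(np.uint8)); print(s[1:][s[1:,4]>15])
    b=1+np.argmax(s[1:,4]); p=L[l==b][:,:2].astype(np.float32)*1000
    print("n",len(p),"x",p[:,0].min(),p[:,0].max(),"y",p[:,1].min(),p[:,1].max()); print(cv2.minAreaRect(p))
    for n in ("top","wrist","scene"):
        im=ctrl.get_image(n)[0]
        if n=="top": im=cv2.resize(im[155:270,200:380],None,fx=4,fy=4,interpolation=cv2.INTER_CUBIC)
        if n=="scene": im=cv2.resize(im[200:370,240:480],None,fx=3.3,fy=3.3,interpolation=cv2.INTER_CUBIC)
        cv2.imwrite(f"pics/{tag}_{n}.png",im)
E
python3 -c "
from st import *
tunercheck('a')"
```

```text
t 8.25 p [0.5824 0.1923 0.0275] yaw_y -1.9316125902597014 tilt -0.9999998101231797 F [0.3066 2.8705 1.4991] open 0.040423101308478634 q [0.1974 0.2306 1.7796 0.0005 1.131  0.2309]
tcp socket -0.16586354971995335 -0.0009073238990501939
[[255 213  30  25 637]]
n 637 x -132.05754 -63.243164 y -32.67896 24.076681
((-97.84526062011719, -4.2687835693359375), (56.58425521850586, 68.85690307617188), 89.50190734863281)
```

View pics/a_top.png

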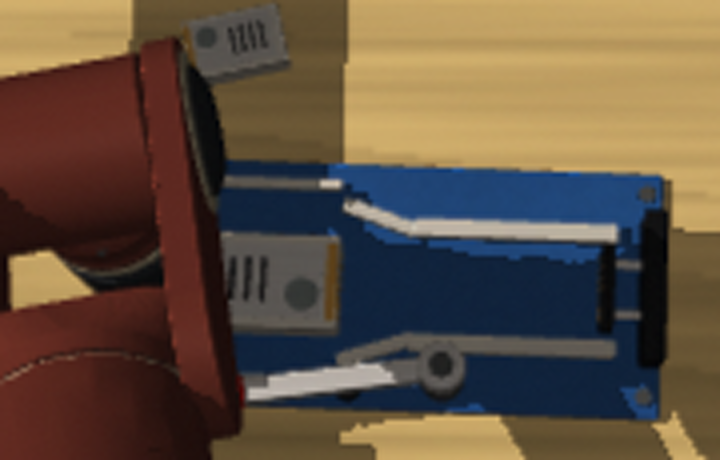

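View pics/a_wrist.png

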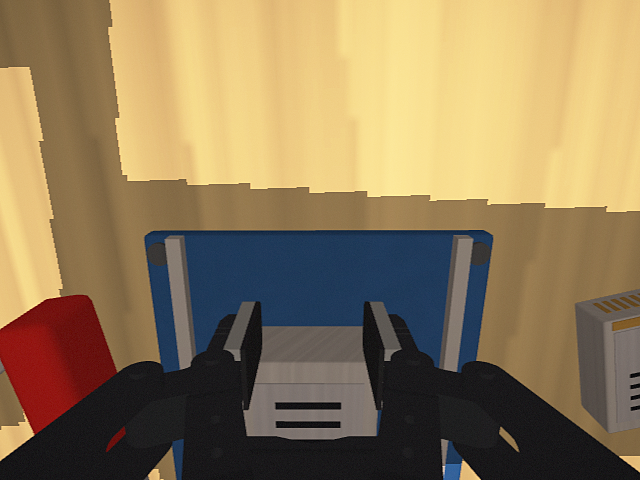

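The tuner is now straight (about 0.5°), with its front at socket x -63 and roughly central between the funnel rails. In the wrist view the fingertips bear on its rear face. I'll go on into the funnel.

Emit:
drive_tool(
  commands="0.05 0 0 0.3 0; 0.05 0 0 0.6 0; 0.05 0 0 0.95 0; 0.05 0 0 1.3 0; 0.05 0 0 1.65 0; 0.05 0 0 2 0; 0.05 0 0 2.3 0; 0.05 0 0 2.5 0",
)

```text
t: 9.12
tool_pos: [0.5791, 0.0909, 0.0275]
tool_rot: [1.235, 1.192, -1.234]
contact_force: [1.1, 1.7, 0.3]
opening: 0.0407
```

```bash
python3 -c "
from st import *
tunercheck('b')"
```

```text
t 9.1167 p [0.5791 0.0909 0.0275] yaw_y -1.982171100559333 tilt -0.9999999478193016 F [1.125  1.71   0.3436] open 0.040736859713390854 q [ 0.0289  0.1732  1.8467 -0.0001  1.1214  0.0635]
tcp socket -0.06445006579217918 -0.000988361965608817
[[307 214  21  24 452]
 [290 222   7  12  50]]
n 452 x -9.408199 38.027237 y -28.797726 26.740755
((14.64743423461914, -1.2855339050292969), (47.170074462890625, 55.154685974121094), 1.2421900033950806)
```

View pics/b_top.png

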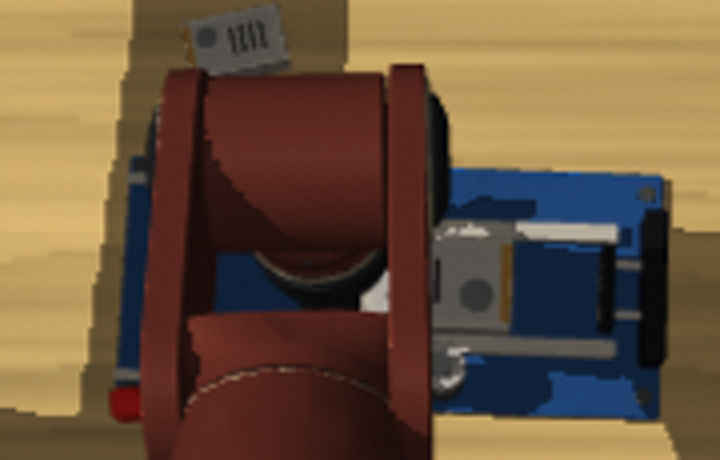

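View pics/b_scene.png

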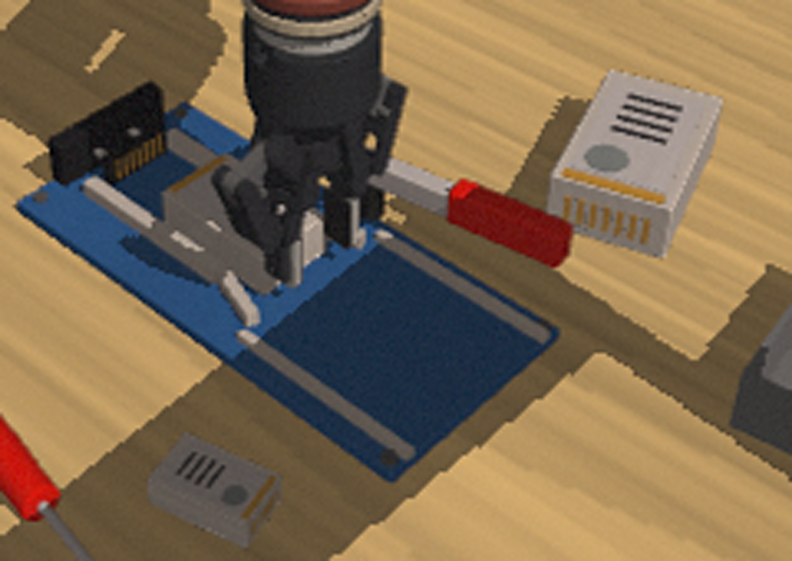

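The tuner is in the bay mouth, with its front at socket x 38, y about -1 and yaw about 1°. I'll narrow the fingers to clear the pivot post and push in smaller steps.

Emit:
drive_tool(
  commands="0.5 0 0 -0.1 0; 0.5 0 0 -0.1 0; 0.5 0 0 0 0; 0.5 0 0 0.25 0; 0.5 0 0 0.5 0; 0.5 0 0 0.7 0; 0.5 0 0 0.85 0; 0.5 0 0 0.95 0",
)

```text
t: 9.98
tool_pos: [0.5776, 0.0536, 0.0273]
tool_rot: [1.234, 1.193, -1.235]
contact_force: [-0.5, 2.3, -0.0]
opening: 0.0215
```

```bash
python3 -c "
from st import *
tunercheck('c')"
```

```text
t 9.9833 p [0.5776 0.0536 0.0273] yaw_y -1.966922311347598 tilt -0.9999999894598566 F [-0.5135  2.2571 -0.0045] open 0.021539092116707858 q [-0.0357  0.1609  1.8613  0.      1.1196 -0.0013]
tcp socket -0.02712298045957419 -0.001238064412873382
[[305 214  13  22 108]
 [327 214  17  25 356]]
n 356 x 38.196415 75.369835 y -29.056154 27.927391
((56.49790954589844, -0.5000686645507812), (56.68733215332031, 36.622406005859375), 88.37889099121094)
```

View pics/c_top.png

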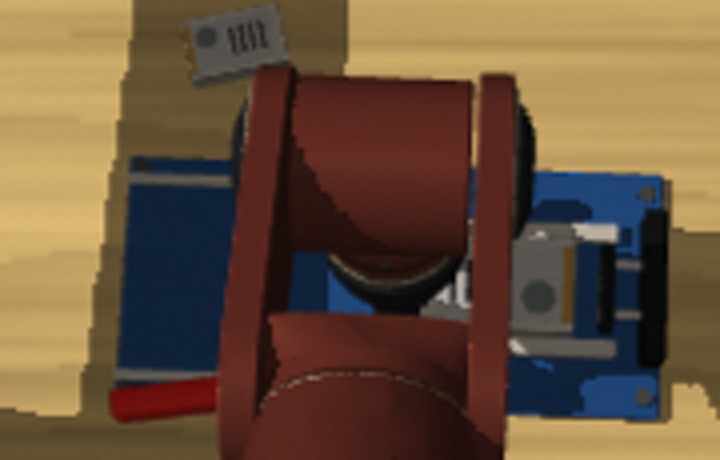

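View pics/c_scene.png

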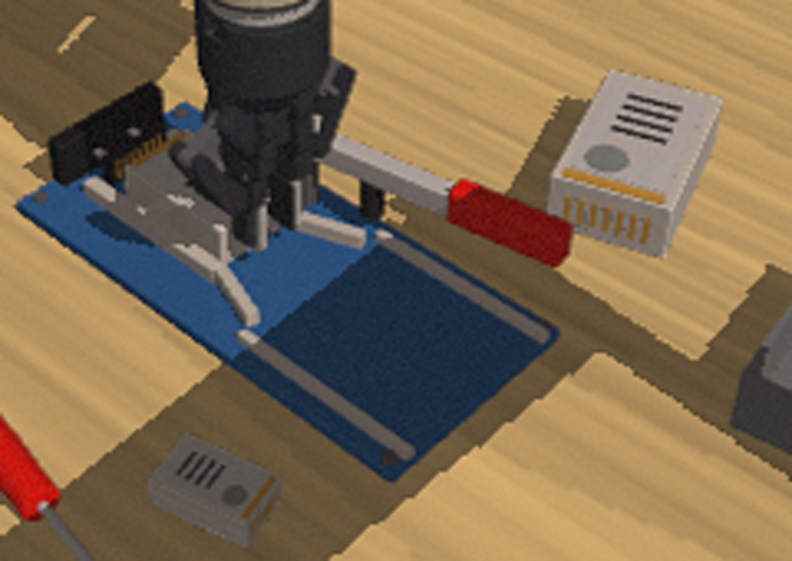

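Front at x 75 by depth, with a visual gap to the contacts of about 13–16 mm. I'll push 15 mm slowly.

Emit:
drive_tool(
  commands="0.5 0 0 0.08 0; 0.5 0 0 0.15 0; 0.5 0 0 0.22 0; 0.5 0 0 0.28 0; 0.5 0 0 0.33 0; 0.5 0 0 0.37 0; 0.5 0 0 0.37 0; 0.5 0 0 0.37 0",
)

```text
t: 10.85
tool_pos: [0.5772, 0.0397, 0.0273]
tool_rot: [1.233, 1.193, -1.234]
contact_force: [-0.3, 0.3, -0.1]
opening: 0.0211
```

```bash
python3 -c "
from st import *
tunercheck('d')"
```

```text
t 10.85 p [0.5772 0.0397 0.0273] yaw_y -1.902036838169945 tilt -0.9999998122207847 F [-0.2623  0.3116 -0.1323] open 0.021063098316236564 q [-0.0597  0.1575  1.865  -0.0007  1.1191 -0.0262]
tcp socket -0.013151077012694676 -0.0012201423851549628
[[311 214  14  23 119]
 [335 215  15  24 310]]
n 310 x 56.338955 89.3256 y -28.970705 26.05866
((72.42044067382812, -1.3199462890625), (55.03805923461914, 32.89046096801758), 88.86433410644531)
```

View pics/d_top.png

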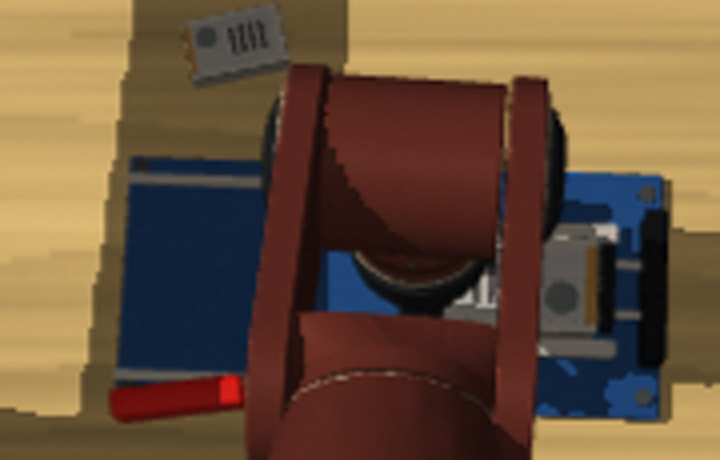

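View pics/d_scene.png

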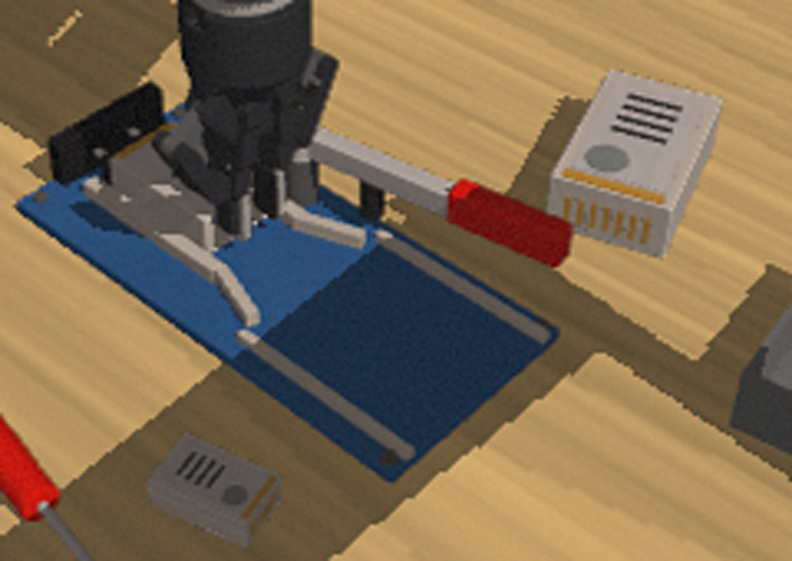

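The top view shows the tuner's front edge at (600,285) meeting the contact block, with its origin at about x 44–46 mm, which satisfies step 2. I'll back off, lift and return to the lever.

Emit:
drive_tool(
  commands="0.5 0 0 -0.2 0; 0.5 0 0 -0.5 0; 0.5 -0.5 0 -0.6 0; 0.3 -1.3 0 -0.8 0; 0 -2 0 -1.2 0; -0.2 -3 0 -1.6 -0.6; -0.2 -3.4 0 -2 -1.2; -0.2 -3.4 -0.3 -2.6 -1.7",
)

```text
t: 11.72
tool_pos: [0.5732, 0.1458, 0.1706]
tool_rot: [1.129, 1.253, -1.114]
contact_force: [0.9, 0.2, 0.7]
opening: 0.0511
```

```bash
python3 - <<'E'
from st import *
import pickle
pose()
i=ctrl.camera_info("wrist"); im,d=ctrl.get_image("wrist"); cv2.imwrite("pics/w6.png",im)
hsv=cv2.cvtColor(im,cv2.COLOR_BGR2HSV)
m=cv2.inRange(hsv,(0,150,60),(8,255,255))|cv2.inRange(hsv,(172,150,60),(180,255,255))
n,l,s,c=cv2.connectedComponentsWithStats(m)
for k in range(1,n):
  if s[k,4]>200:
    p=onz(i,*c[k],.074); v=p[:2]-PV; print(s[k],c[k],p,"a",np.arctan2(-v@X,v@Y),"r",np.hypot(*v))
E
```

```text
t 11.7167 p [0.5732 0.1458 0.1706] yaw_y 6.685253243399349 tilt -0.9999216330368845 F [0.8574 0.2341 0.7358] open 0.051121354324509496 q [ 0.1235  0.0101  1.7595 -0.0003  1.3595  0.0069]
[ 187  120   44  124 4208] [209.024  180.0223] [0.5058 0.1821 0.074 ] a 1.7080247573471472 r 0.1546411972008963
[ 517  301   66   88 2691] [549.6693 342.689 ] [0.7461 0.0959 0.074 ] a 0.32507444263344504 r 0.23400911739947666
```

View pics/w6.png

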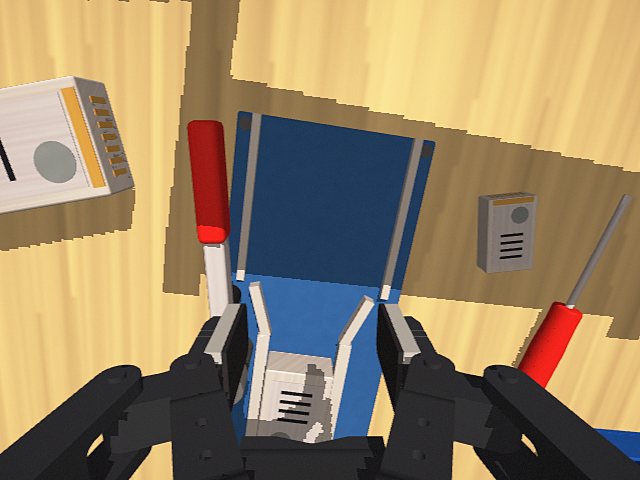

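The tuner is in the bay at (293,395). The lever is still open, with the handle at (209,180), about 1.71 rad.

```bash
python3 - <<'E'
from st import *
p,y=lev(1.71); delta([*p,.056],y)
arc(1.7,.9,8); arc(.9,.1,8); arc(.1,-.05,3)
E
```

```text
t 11.7667 p [0.5691 0.1501 0.1675] yaw_y 6.962739309122948 tilt -0.9999749561829608 F [-1.058   2.9096 -1.3335] open 0.05109445871554663 q [0.1298 0.0098 1.7652 0.0036 1.3605 0.0075]
units xyz [ 2.7816 -1.5002 -0.8597] turn 0.16414242001002322
1.6 ty 0.37 tz 0.02 turn 1.15
1.5 ty 0.75 tz 0.07 turn 2.29
1.4 ty 1.11 tz 0.17 turn 3.44
1.3 ty 1.46 tz 0.30 turn 4.58
1.2 ty 1.80 tz 0.46 turn 5.73
1.1 ty 2.12 tz 0.65 turn 6.88
1.0 ty 2.42 tz 0.88 turn 8.02
0.9 ty 2.69 tz 1.14 turn 9.17
0.8 ty 0.37 tz 0.02 turn 1.15
0.7 ty 0.75 tz 0.07 turn 2.29
0.6 ty 1.11 tz 0.17 turn 3.44
0.5 ty 1.46 tz 0.30 turn 4.58
0.4 ty 1.80 tz 0.46 turn 5.73
0.3 ty 2.12 tz 0.65 turn 6.88
0.2 ty 2.42 tz 0.88 turn 8.02
0.1 ty 2.69 tz 1.14 turn 9.17
0.05 ty 0.19 tz 0.00 turn 0.57
-0.0 ty 0.37 tz 0.02 turn 1.15
-0.05 ty 0.56 tz 0.04 turn 1.72
```

Emit:
drive_tool(
  commands="-0.2 0 -0.5 -0.3 0; -0.2 0 -1 -0.6 0; -0.2 0 -1.5 -0.85 0.1; -0.2 0 -1.5 -0.85 0.1; -0.2 0 -1.5 -0.85 0.1; -0.2 0 -1.5 -0.85 0.1",
)

```text
t: 12.27
tool_pos: [0.5054, 0.1717, 0.1633]
tool_rot: [1.13, 1.258, -1.13]
contact_force: [0.8, -1.0, 0.4]
opening: 0.051
```

```bash
python3 - <<'E'
from st import *
p,y=lev(1.71); delta([*p,.056],y)
im,d=ctrl.get_image("wrist"); cv2.imwrite("pics/w7.png",im)
E
```

```text
t 12.2667 p [0.5054 0.1717 0.1633] yaw_y 6.135979996285148 tilt -0.9999998635262751 F [ 0.8339 -1.0087  0.4015] open 0.05098794776069967 q [ 0.188  -0.1148  1.8922 -0.0001  1.3637  0.081 ]
units xyz [ 2.6836  0.0283 -0.1422] turn -0.0012094425575355672
```

View pics/w7.png

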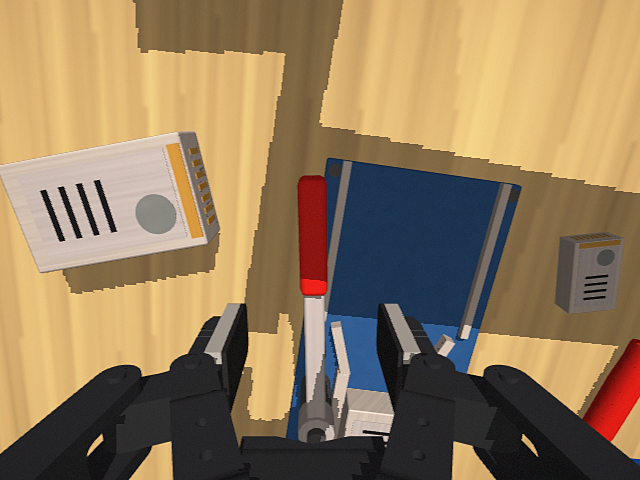

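The jaws are lined up on the handle at (313,235). I'll descend around it and narrow them.

Emit:
drive_tool(
  commands="-0.2 0.8 0 -0.1 0; -0.2 1.6 0 -0.15 0; -0.2 2.2 0 -0.15 0; -0.2 2.65 0 -0.15 0; 0 2.65 0 -0.15 0; 0.3 2.65 0 -0.15 0; 0.3 2.65 0 -0.15 0; 0.3 2.65 0 -0.15 0",
)

```text
t: 12.98
tool_pos: [0.5064, 0.1774, 0.0594]
tool_rot: [1.133, 1.255, -1.128]
contact_force: [0.9, 0.1, 0.4]
opening: 0.0299
```

Emit:
drive_tool(
  commands="0.3 0 0.37 0.02 1.1; 0.3 0 0.75 0.07 2.3; 0.3 0 1.11 0.17 3.4; 0.3 0 1.46 0.3 4.6; 0.3 0 1.8 0.46 5.7; 0.3 0 2.12 0.65 6.9; 0.3 0 2.42 0.88 8; 0.3 0 2.69 1.14 9.2",
)

```text
t: 13.65
tool_pos: [0.6177, 0.1441, 0.0589]
tool_rot: [1.707, 0.793, -1.702]
contact_force: [-0.5, 2.7, -1.3]
opening: 0.0301
```

```bash
python3 - <<'E'
from st import *
p,y=lev(.9); delta([*p,.056],y)
im,d=ctrl.get_image("wrist"); cv2.imwrite("pics/w8.png",im)
E
```

```text
t 13.65 p [0.6177 0.1441 0.0589] yaw_y -40.165239522079624 tilt -0.9999967953998561 F [-0.4821  2.6877 -1.3099] open 0.030092141774084716 q [0.1111 0.2322 1.7176 0.0019 1.19   0.8114]
units xyz [0.0727 0.0468 0.0045] turn 0.02046293488884885
```

View pics/w8.png

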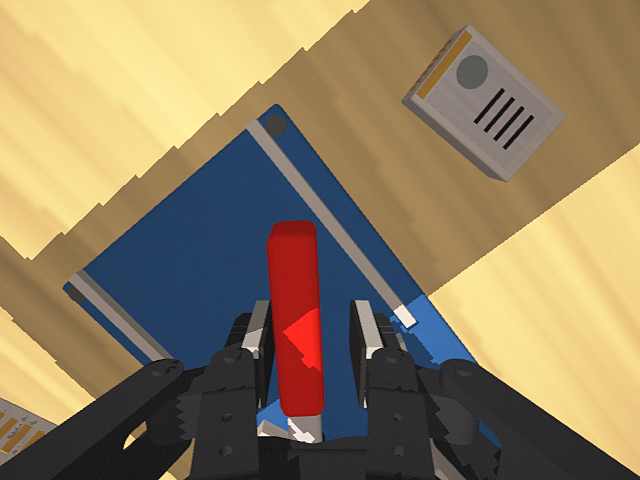

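Emit:
drive_tool(
  commands="0.3 0 0.37 0.02 1.1; 0.3 0 0.75 0.07 2.3; 0.3 0 1.11 0.17 3.4; 0.3 0 1.46 0.3 4.6; 0.3 0 1.8 0.46 5.7; 0.3 0 2.12 0.65 6.9; 0.3 0 2.42 0.88 8; 0.3 0 2.69 1.14 9.2",
)

```text
t: 14.37
tool_pos: [0.6707, 0.0396, 0.0589]
tool_rot: [2.19, 0.077, -2.184]
contact_force: [-0.6, 1.8, -0.7]
opening: 0.0295
```

```bash
python3 - <<'E'
from st import *
p,y=lev(.1); delta([*p,.056],y)
im,d=ctrl.get_image("wrist"); cv2.imwrite("pics/w9.png",im)
E
```

```text
t 14.3667 p [0.6707 0.0396 0.0589] yaw_y -86.04245726273267 tilt -0.999995920337163 F [-0.6069  1.8103 -0.7461] open 0.029526617929554584 q [-0.0522  0.3112  1.6217  0.0015  1.2063  1.449 ]
units xyz [ 0.0724  0.0309 -0.0225] turn 0.012344108851414149
```

View pics/w9.png

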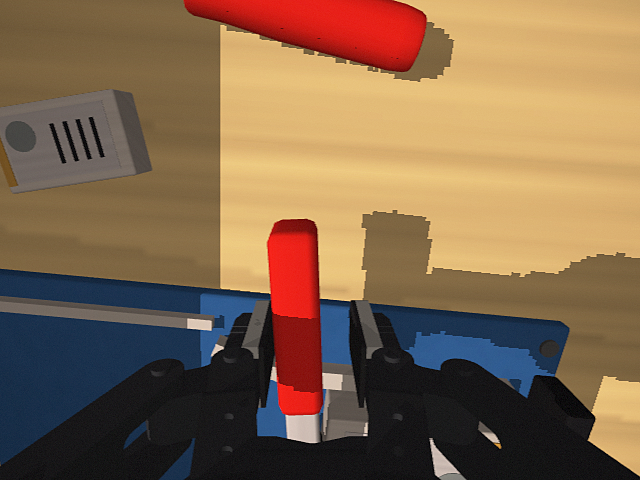

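Emit:
drive_tool(
  commands="0.3 0 0.1 0 0.3; 0.3 0 0.2 0 0.6; 0.3 0 0.28 0.01 0.9; 0.3 0 0.36 0.02 1.1; 0.3 0 0.43 0.02 1.1; 0.3 0 0.48 0.02 1.1; 0.3 0 0.48 0.02 1.1",
)

```text
t: 15.0
tool_pos: [0.6705, 0.0202, 0.0576]
tool_rot: [-2.21, 0.026, 2.208]
contact_force: [0.4, 3.4, 2.2]
opening: 0.0299
```

```bash
cat >> st.py <<'E'
def levcheck():
    for nm in ("top","scene","wrist"):
        i=ctrl.camera_info(nm); im,d=ctrl.get_image(nm)
        hsv=cv2.cvtColor(im,cv2.COLOR_BGR2HSV)
        m=cv2.inRange(hsv,(0,150,60),(8,255,255))|cv2.inRange(hsv,(172,150,60),(180,255,255))
        n,l,s,c=cv2.connectedComponentsWithStats(m)
        for k in range(1,n):
            if s[k,4]>60:
                p=onz(i,*c[k],.074 if nm!="scene" else .066); v=p[:2]-PV
                if .1<np.hypot(*v)<.2: print(nm,s[k],p,"a",np.arctan2(-v@X,v@Y),"r",np.hypot(*v))
E
python3 - <<'E'
from st import *
p,y=lev(0); delta([*p,.056],y); levcheck(); tunercheck('e')
E
```

```text
t 15.0 p [0.6705 0.0202 0.0576] yaw_y -91.38119440937139 tilt -0.9999997563175019 F [0.3993 3.4377 2.1855] open 0.02991099298970432 q [-0.0809  0.3116  1.6235  0.0004  1.2058  1.5139]
units xyz [ 0.0403 -0.0831 -0.0348] turn 0.09051226978531304
scene [258 269  20  23 278] [0.6974 0.0296 0.066 ] a 0.039570649824770196 r 0.1753577949936757
wrist [ 269  219   52  198 9359] [0.6795 0.0259 0.074 ] a 0.016599985195354914 r 0.1575154476210351
t 15.15 p [0.6702 0.0202 0.0572] yaw_y -91.38707513545812 tilt -0.9999999981860827 F [1.2511 3.4321 2.3879] open 0.030134391936332463 q [-0.0808  0.312   1.6239 -0.      1.2058  1.5142]
tcp socket 0.0033456704511922986 0.09236886669732099
[[337 215  13  24 249]]
n 249 x 61.354652 89.968216 y -28.678041 26.457918
((75.65044403076172, -1.1698532104492188), (28.361452102661133, 55.18714904785156), 0.9181106686592102)
```

View pics/e_scene.png

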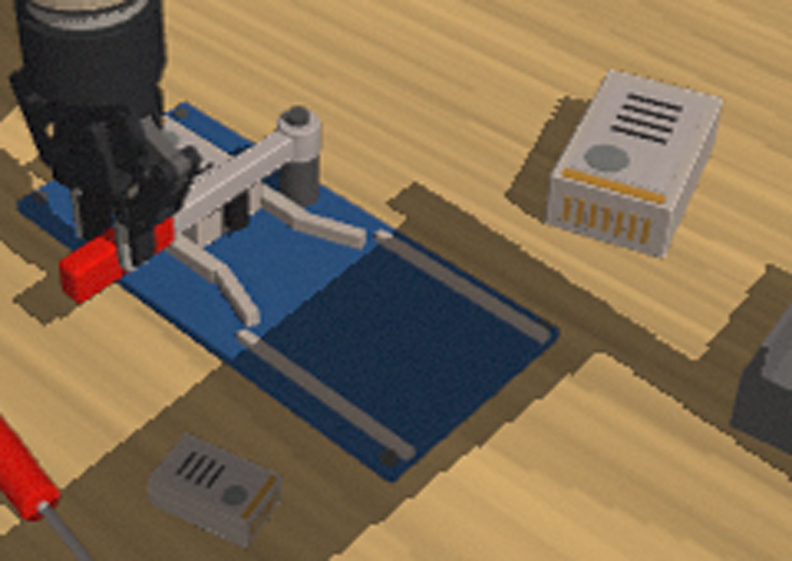

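View pics/e_wrist.png

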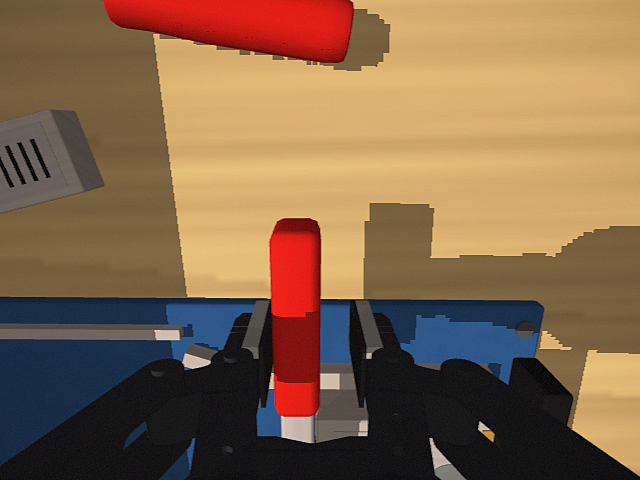

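The lever reads about 0.02–0.04 rad, so it is nearly shut. I'll ease it on to the stop.

Emit:
drive_tool(
  commands="0.3 0 0.04 0 0; 0.3 0 0.08 0 0; 0.3 0 0.12 0 0; 0.3 0 0.12 0 0",
)

```text
t: 15.68
tool_pos: [0.6702, 0.019, 0.0571]
tool_rot: [-2.206, 0.019, 2.205]
contact_force: [1.9, 14.7, 1.1]
opening: 0.03
```

Emit:
drive_tool(
  commands="0.3 0 0.03 0 0; 0.3 0 0.06 0 0; 0.3 0 0.1 0 0; 0.3 0 0.1 0 0",
)

```text
t: 16.02
tool_pos: [0.6702, 0.0188, 0.057]
tool_rot: [-2.203, 0.012, 2.201]
contact_force: [3.7, 25.6, 1.0]
opening: 0.0298
```

The force rose to 15 N and then 26 N with only 0.2 mm more motion, so the lever is hard on its shut stop. I'll back off to mid-gap, open and lift.

Emit:
drive_tool(
  commands="0.3 0 -0.15 0 0; 0.3 0 -0.3 0 0; 0 0 -0.33 0 0; -0.2 0 -0.33 0 0; -0.2 -0.5 -0.33 0 0; -0.2 -1.3 -0.33 0 0; -0.2 -2.1 -0.33 0 0; -0.2 -3 -0.33 0 0",
)

```text
t: 16.68
tool_pos: [0.6691, 0.0232, 0.1767]
tool_rot: [-2.205, 0.029, 2.213]
contact_force: [1.0, -0.2, 0.3]
opening: 0.0512
```

Emit:
drive_tool(
  commands="-0.2 -0.8 0 -0.8 0; -0.2 -1.6 0 -1.6 0; -0.2 -2.4 0 -2.4 0; -0.2 -3 0 -3 0; -0.2 -3 0 -3 0; -0.2 -3 0 -3 0",
)

```text
t: 17.18
tool_pos: [0.7922, 0.02, 0.2998]
tool_rot: [-2.214, 0.03, 2.204]
contact_force: [-0.9, -0.4, 0.2]
opening: 0.0514
```

```bash
python3 - <<'E'
from st import *
levcheck(); tunercheck('f')
E
```

```text
scene [257 261  36  31 531] [0.679  0.0299 0.066 ] a 0.04243640754224738 r 0.1569552351091507
wrist [ 302  277   18   73 1179] [0.6782 0.0248 0.074 ] a 0.00938942282207952 r 0.15624350940050966
t 17.3333 p [0.7888 0.021  0.2945] yaw_y -91.43602806302368 tilt -0.9999901061272329 F [ 0.0847  0.2877 -0.0883] open 0.05138627226921436 q [-0.0674  0.4149  1.0881 -0.0004  1.643   1.5284]
tcp socket -0.0012662534049172503 0.21091379107103692
[[340 215  10  24 217]]
n 217 x 68.17079 89.99158 y -28.83031 26.473267
((79.18473052978516, -1.2058219909667969), (21.368349075317383, 55.03318405151367), 1.1835488080978394)
```

View pics/f_scene.png

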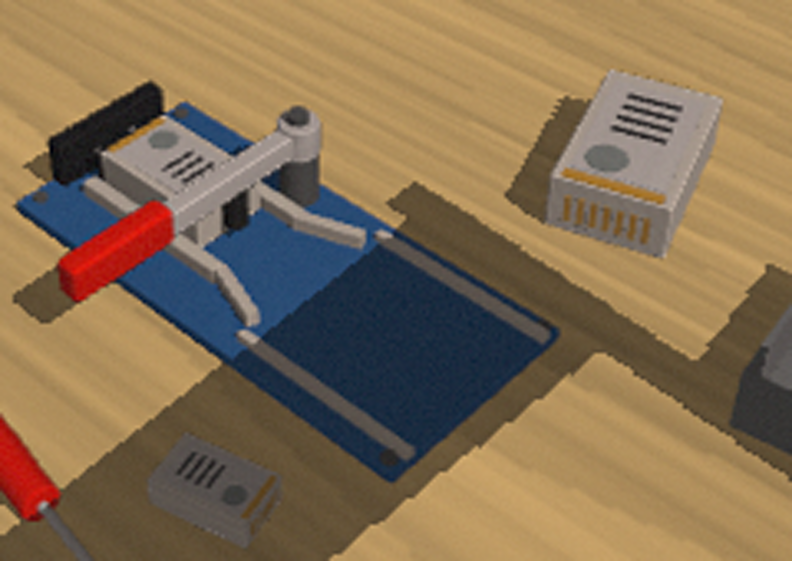

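View pics/f_top.png

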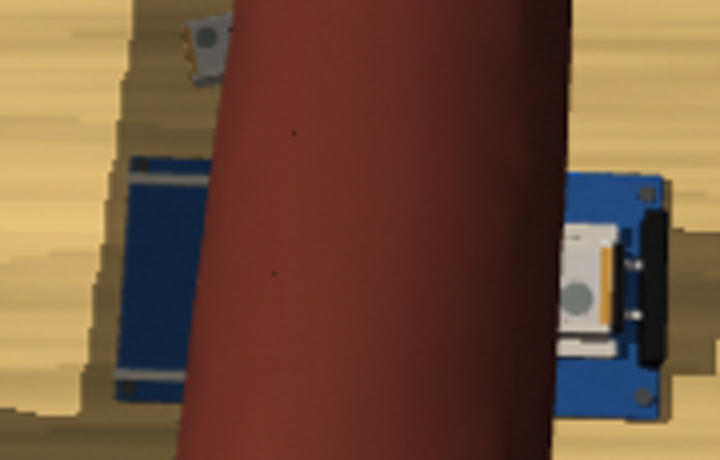

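View pics/f_wrist.png

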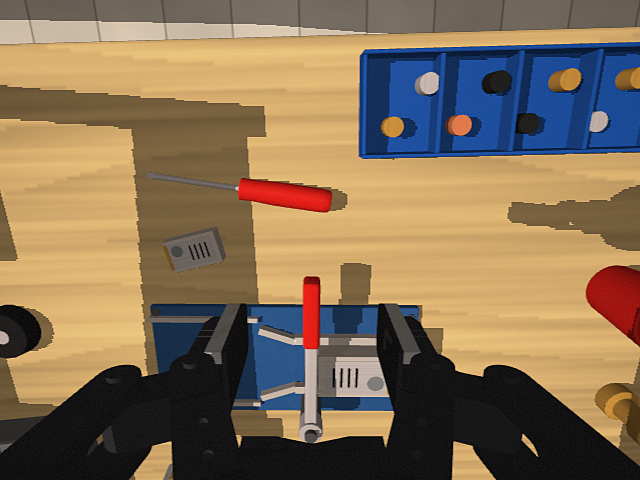

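The lever is across the bay and the tuner sits between the shoe and the contact block. I'll check the front position (my earlier filter clipped at 90 mm) and the lever angle from the pivot within a single view.

```bash
python3 - <<'E'
from st import *
i=ctrl.camera_info("top"); im,d=ctrl.get_image("top")
cv2.imwrite("pics/g_top.png",cv2.resize(im[195:265,330:380],None,fx=8,fy=8,interpolation=cv2.INTER_NEAREST))
K,T=np.array(i["K"]),np.array(i["T"]); vv,uu=np.mgrid[0:480,0:640]
Q=np.stack([(uu-K[0,2])/K[0,0]*d,(vv-K[1,2])/K[1,1]*d,d],-1)@T[:3,:3].T+T[:3,3]
for r in (222,226,230): print([(int(1000*((Q[r,u,:2]-O)@X)),int(1000*Q[r,u,2])) for u in range(344,366)])
i=ctrl.camera_info("wrist"); im,d=ctrl.get_image("wrist")
hsv=cv2.cvtColor(im,cv2.COLOR_BGR2HSV)
a=onz(i,311,313,.074); b=onz(i,310.5,431.5,.077); 
v=(a-b)[:2]; print(a,b,"lever",np.arctan2(-v@X,v@Y))
for r in (365,372,380): print([(u,int(1000*((p:=dp(i,d,u,r))[:2]-O)@X) if 0 else round(float((dp(i,d,u,r)[:2]-O)@X*1000)),round(float(dp(i,d,u,r)[2]*1000))) for u in range(318,392,6)])
cv2.imwrite("pics/g_w.png",cv2.resize(im[290:445,270:420],None,fx=3.5,fy=3.5))
E
```

```text
[(77, 42), (80, 39), (82, 44), (84, 43), (87, 39), (89, 34), (91, 42), (94, 40), (96, 39), (99, 36), (101, 34), (104, 33), (107, 20), (109, 25), (111, 25), (114, 24), (115, 34), (116, 45), (119, 41), (121, 45), (124, 41), (126, 43)]
[(77, 42), (80, 41), (82, 39), (85, 39), (87, 40), (89, 39), (92, 38), (94, 38), (96, 36), (99, 35), (101, 34), (104, 32), (108, 15), (110, 10), (113, 9), (115, 11), (116, 33), (116, 49), (119, 41), (121, 43), (124, 42), (126, 43)]
[(78, 42), (80, 36), (83, 37), (85, 41), (87, 37), (89, 42), (92, 40), (94, 41), (96, 39), (99, 35), (102, 34), (104, 36), (108, 10), (111, 10), (113, 10), (115, 12), (115, 35), (116, 48), (119, 43), (121, 45), (124, 40), (126, 46)]
[0.678  0.0251 0.074 ] [0.5305 0.0295 0.077 ] lever 0.0022923422691060254
[(318, 7, 41), (324, 14, 41), (330, 21, 42), (336, 28, 42), (342, 35, 43), (348, 42, 43), (354, 49, 42), (360, 56, 42), (366, 63, 41), (372, 70, 42), (378, 77, 41), (384, 24, 320), (390, 23, 329)]
[(318, 7, 43), (324, 14, 41), (330, 21, 42), (336, 28, 42), (342, 35, 42), (348, 43, 41), (354, 50, 42), (360, 57, 42), (366, 64, 42), (372, 71, 43), (378, 78, 43), (384, 24, 320), (390, 23, 330)]
[(318, 7, 41), (324, 14, 40), (330, 21, 42), (336, 29, 41), (342, 36, 39), (348, 43, 42), (354, 50, 42), (360, 57, 42), (366, 64, 41), (372, 71, 43), (378, 79, 41), (384, 24, 321), (390, 24, 330)]
```

View pics/g_w.png

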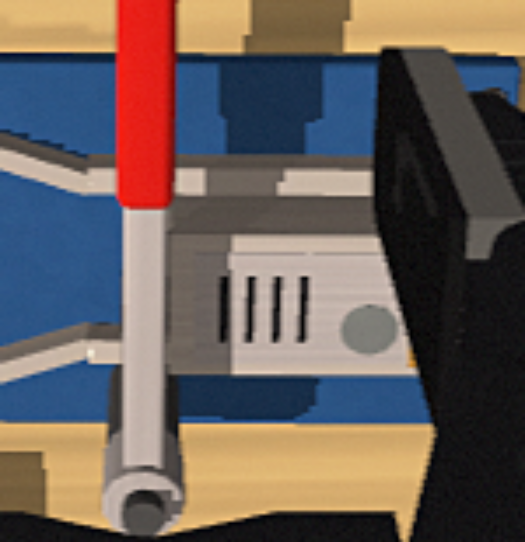

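Front at x about 97–98, so the origin is at about 52.5 mm and the contacts are pressed in about 6 mm. The lever reads 0.00–0.01 rad, and the arm is clear.

```bash
python3 -c "
from st import *
pose(); print(ctrl.finish_job())"
```

```text
t 17.6333 p [0.7896 0.0216 0.2966] yaw_y -91.39940570598247 tilt -0.9999990700448947 F [ 0.4053 -0.2899  0.6059] open 0.05134432521212368 q [-0.0667  0.4142  1.0857 -0.0001  1.643   1.5286]
the job is handed in; nothing more can be done
None
```

I loaded the tuner and handed the job in at about 17.6 s; no verdict is reported. I swung the lever open to about 1.71 rad with the jaws around the handle and pushed the tuner along the deck with the fingertips. It stopped just at the contacts, at about x 44–46 mm. I then swung the lever shut until the force rose at its stop (26 N).

**Last checks:**
- **Lever:** about 0.00–0.01 rad in the wrist view. The scene view read 0.04, which I put down to the handle height assumed for that view.
- **Tuner:** front at socket x about 97–98 mm, so its origin is at about 52.5 mm and the contacts are pressed in about 6 mm. It is off centre by about 1 mm and out of straight by about 1°.
- **Robot:** lifted clear, touching nothing, with no outside force on the tool.
- **Other things on the table:** no move went near the cup, coupler, foot pad or shell. I did not measure their positions again at the end.

**Disagreement along the way:** the tuner's y read -4 mm in one partly hidden top view before the funnel, then about -1 mm once it was in the bay.

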